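# Clear and pop the battery hatch of a gauge readout

## Robot

A 6-joint arm with a two-finger parallel gripper is mounted at the origin on a cart in front of the work surface, level with it; the furniture and walls round the work are solid. World frame = base frame: x ahead of the robot, y to its left, z up, the work surface at z = 0. Lengths are in m, angles in rad, forces in N, time in s.
With the tool pointing down it reaches from about 0.375 to 0.925 m from the base axis. Payload 5.7 kg.
Tool frame: the origin (TCP) lies midway between the tips of the shut fingers; the grasp point (between the pads) lies 19 mm behind it; z points along the fingers, y is the line along which they close (so a half turn about z gives the same grasp; the last joint's range is limited). The gripper opens to 88 mm and grips with 3 to 60 N. Pads are 20 mm wide; open, the fingers measure 115 mm over their backs; the gripper's body (75 mm by 178 mm) begins 61 mm behind the grasp point.
Start: joints at [0.985, 0.359, 1.51, -0, 1.272, -0.115], TCP at [0.272, 0.535, 0.223] pointing down, gripper open.
Joint ranges: [-2.97, 2.97], [-1.01, 2.36], [0.21, 2.38], [-0.96, 4.11], [0.2, 2.71], [-2.98, 2.98]. Speed limits (rad/s): [2.39, 2.39, 3.14, 3.14, 3.14, 3.14].

## Interface

Orientations are given as a unit quaternion [x, y, z, w].
In Python, from bench import move_ptp, servo_line, goto_joints, move_gripper, sleep, inverse_kinematics, capture, PlanningError, close_job, spot_in, silhouettes, current_clock, current_joint_pos, current_qvel, current_joint_torque, current_position, current_orientation, current_force, current_torque, current_finger_gap, current_grip_force gives the robot as it stands. Calls block until the motion is done:
- move_ptp(position, orientation): joint-space move of the TCP to a pose.
- servo_line(position, orientation=None, rate=0.15, contact_N=None): straight line of the TCP; orientation=None keeps the orientation; rate is the mean speed in m/s. With contact_N (N) it stops when the force on the tool has changed by that much, and returns True; else False.
- goto_joints(angles): joint-space move.
- move_gripper(opening): finger opening in m; the grip force is fixed at half the most; returns when the fingers have stopped.
- sleep(seconds).
- inverse_kinematics(position, orientation): joint angles nearest the present ones, or None.
- capture(name): name is "scene" or "side" or "wrist"; returns a dict with "image" (384x512x3 uint8, blue, green, red), "range_z" (384x512 float32, m along the optical axis (not along the pixel's ray), 0 where there is no reading), "intrinsics" (3x3 intrinsics, pixels), "R" (3x3) and "t" (3): a world point X has camera coordinates R X + t. Camera axes: x right, y down, z forward; pixel columns grow to the right and rows downward; lengths in m; the calibration is good to about 2 mm. A picture is of the moment at which its call begins.
A pose or a line that the arm cannot do raises PlanningError and nothing moves.
- close_job(): hands the job in; it is judged then, once.
Trained networks look in the newest picture that a camera, given by its name, has taken for a name from the list of things; names that differ only in an ending like _2 or _b are one class to them, and where a whole thing is asked for, a point or a joint stands for the part that bears it (a point fixed in the world has none). Each returns a list of dicts, best first, with "conf" (0 to 1); they miss things now and then, are a little off and sometimes report something else, mostly with a low value. They report only what shows in the picture. A call takes as long as a camera call. They do not tell look-alikes from the thing itself.
- spot_in(camera, query): "xy" ([column, row] in pixels, amid what is visible of it).
- silhouettes(camera, query): "region" (384x512 bool, what is visible of it) and "xy" ([column, row] in pixels, amid what is visible of it).
Readings, each from a call of its own:
- current_clock(): time.
- current_joint_pos(): joint angles.
- current_qvel(): joint speeds.
- current_joint_torque(): joint torques, N m.
- current_position(): TCP position.
- current_orientation(): TCP orientation.
- current_force(): force on the tool from outside, world axes, zero at the start.
- current_torque(): the same for the moment, N m.
- current_finger_gap(): finger opening in m.
- current_grip_force(): force on a finger pad.
Only numpy, scipy, OpenCV 4.12 (cv2) and the standard library are available. Lean on these libraries where they do the work, as an engineer would, in place of code of your own. Each camera call takes 0.05 s, during which the arm holds its last target. There are 200 camera calls.

## Task

The gauge readout needs new cells: without gripping or lifting anything, push the V-block off its battery hatch with your fingertips until it lies flat in the rimmed tray on the same housing. Then press the hatch down once near its ribbed free edge until it has gone all the way in, let go, and make sure that it pops up and stays fully open with nothing touching it. Leave the fuse door of the smaller power unit shut and the other things where they are.

Things in the scene. Friction and masses are not known exactly. Their poses are not given: they have to be found in the camera images.
- readout: Gauge readout: light housing fixed to the table, 150 (x) by 210 (y) by 46 mm high, flat top; left or right, turned up to 0.35 rad. Origin at the centre of its underside; display and keys on its -x face; +y is left seen from there. On top: battery hatch on the +y half, tray on the -y half. In front of the hatch (x -75 to -40 mm) the top is 8 mm lower; past it the flat top runs on to y = +105 mm.
- battery_hatch (a joint): Hatch angle, rad: 0 shut, 1.25 open at its stop, negative pressed in. Push-push latch: at the press point it yields from 4 N, unlatches at about -0.06 (3 mm down, 8 N), hard stop at -0.09 (4.5 mm, 10 N). Let go, it swings open by itself in about 2 s, its free edge rising and moving off to +x of the readout. Pressed in again it would latch shut.
- battery_hatch_press (a point): Press point on the top face of the grey battery hatch, 50 mm from the hinge, 18 mm in from the free -x edge; moves with the hatch. The hatch, 68 (x) by 80 (y) mm, lies level with the top to 0.5 mm, over x -38 to +30 and y +9 to +89 mm of the readout, hinged along its +x side. Grip ribs run along y between point and edge.
- battery_hatch_catch (a joint): Hidden pin in the hatch's latch, m: 0 while latched, up to 0.013 as the hatch is pressed, -0.020 once it has popped open. Nothing to handle; it only tells a second press from the first.
- tray (a point): Middle of the parts tray, a dark mat level with the readout's top (46 mm above the table); same axes as the readout. A rim 5 mm high surrounds it on the -x, +x and -y sides, none towards the hatch; inside the rim it runs over x -51 to +45 and y -97 to 0 mm of the readout.
- v_block_center (a point): Steel V-block, 40 (x) by 42 (y) by 34 mm high, about 0.3 kg; the V groove in its top runs along x, its sides are flat. The point is its centre, 17 mm above its underside. It starts on the battery hatch, turned up to 0.3 rad against the readout, slides with friction about 0.6 and does not unlatch the hatch by its weight.
- power_unit: The power unit, to be left alone: a light housing fixed to the table, 120 by 130 by 46 mm high, with a rocker switch and a round socket on its front, on the other side of the bench than the readout. Origin at the centre of its underside. No tray; a small grey door in its top.
- fuse_door (a joint): Angle of the power unit's fuse door (44 by 42 mm, the same kind of push-push latch), rad: 0 shut, 1.25 open, negative when pressed in. Must stay shut.
- loupe: Black loupe, 33 mm across and 32 mm high, standing loose on the power unit. Origin at the centre of its underside.
- spur_gear: Steel spur gear, 49 mm across, 18 mm high, loose on the table near its front edge between the housings. Origin at the centre of its underside.
- bronze_bush: Flanged bronze bush, 34 mm across, 29 mm high, loose on the table behind the housings. Origin at the centre of its underside.
- hex_bolt: Hex bolt lying loose behind the housings, 22 by 54 by 19 mm. Origin under its centre.
There are look-alikes about, which are no part of the job. What is shaped like the part that bears v_block_center but orange or pink is not meant.

How it is judged:
On the way, in this order (a step that is already met when the one before it is completed fails the run):
1. the V-block stands flat in the tray, the hatch still shut (y of v_block_center in the frame of readout between -0.082 and -0.02 m and x of v_block_center in the frame of readout between -0.042 and 0.036 m and z of v_block_center in the frame of readout between 0.058 and 0.068 m and angle between v_block_center's own z axis and vertical below 0.06 rad and value of joint battery_hatch between -0.03 and 0.03 rad), for 0.2 s.
2. the hatch is pressed in past its latch point by the fingers (value of joint battery_hatch below -0.045 rad and contact force between the fingers and readout above 1 N), for 0.02 s.
3. the hatch has swung open by itself and stays open untouched for a second (value of joint battery_hatch above 1.1 rad and contact force between the fingers and readout below 0.2 N), for 1 s.
At the end, for the whole second after the job is handed in: The battery hatch stands open by more than 1.1 rad, at rest and untouched; the V-block stands flat (within 0.06 rad) inside the tray's rim, its centre at least 20 mm to the tray side of the readout's middle; the fuse door is shut (under 0.04 rad) (all of step 3 and y of v_block_center in the frame of readout between -0.082 and -0.02 m and x of v_block_center in the frame of readout between -0.042 and 0.036 m and z of v_block_center in the frame of readout between 0.058 and 0.068 m and angle between v_block_center's own z axis and vertical below 0.06 rad and velocity of joint battery_hatch below 0.1 rad/s and value of joint fuse_door below 0.04 rad).
It fails at once if the V-block is lifted more than 10 mm or tipped over 0.35 rad (z of v_block_center in the frame of readout above 0.0735 m or angle between v_block_center's own z axis and vertical above 0.35 rad).
It fails at once if the V-block is knocked off the readout (z of v_block_center in the frame of readout below 0.05 m).
It fails at once if the hatch is pressed shut again after it has popped (value of joint battery_hatch below 0.05 rad and value of joint battery_hatch_catch below -0.01 m).
It fails at once if the fuse door is pressed or opened (value of joint fuse_door above 0.1 rad or value of joint fuse_door below -0.04 rad).
It fails at once if another loose thing is moved by more than 20 mm (distance of any of loupe, spur_gear, bronze_bush, hex_bolt from where it was at the start of the episode above 0.02 m).
It also fails if it takes over 48 s, if anything falls off the work surface, if the arm or the gripper's body presses on something with over 40 N, if the wrist force passes 120 N, or if a joint passes its speed limit or range.

## Working session

There is one attempt and no reset: what is moved stays moved. The work goes in short steps, each a Python script; the robot and the scene stay as the last script left them, time stands still between calls to the robot, and variables do not carry over. Pictures are saved under pics/ and viewed, at most 10 in all, crops included, and the job is handed in when it is done.

```bash
mkdir -p pics; cat > h.py <<'E'
import numpy as np, cv2
from bench import *
def world(c,uv,z=None):
    K,R,t=c["intrinsics"],c["R"],c["t"]; uv=np.atleast_2d(uv).astype(float)
    ray=np.c_[uv,np.ones(len(uv))]@np.linalg.inv(K).T
    d=c["range_z"][uv[:,1].astype(int),uv[:,0].astype(int)]
    return (ray*d[:,None]-t)@R
def cloud(c):
    v,u=np.mgrid[0:384,0:512]
    return world(c,np.c_[u.ravel(),v.ravel()]).reshape(384,512,3)
E
python3 - <<'E'
from h import *
for n in ["scene","side"]:
    c=capture(n); cv2.imwrite(f"pics/{n}0.png",c["image"])
    for q in ["readout","battery_hatch_press","tray","v_block_center","power_unit","loupe"]:
        for r in silhouettes(n,q)[:3]:
            m=r["region"]&(c["range_z"]>0); P=cloud(c)[m]
            print(n,q,round(r["conf"],2),np.round(r["xy"]),m.sum(),np.round(np.median(P,0),3) if len(P) else None, np.round(P[:,2].max(),3) if len(P) else None)
print(current_clock(),current_orientation())
E
```

```text
scene readout 0.59 [219. 192.] 2181 [0.541 0.138 0.042] 0.061
scene readout 0.4 [277. 182.] 65 [0.747 0.085 0.009] 0.02
scene battery_hatch_press 0.53 [203. 180.] 127 [0.545 0.212 0.045] 0.048
scene tray 0.87 [221. 191.] 2041 [0.542 0.134 0.043] 0.052
scene v_block_center 0.65 [158. 191.] 235 [0.431 0.286 0.02 ] 0.035
scene v_block_center 0.57 [207. 169.] 198 [0.56  0.216 0.068] 0.081
scene power_unit 0.61 [308. 242.] 2453 [ 0.523 -0.221  0.04 ] 0.079
scene loupe 0.62 [328. 235.] 199 [ 0.532 -0.259  0.063] 0.078
scene loupe 0.58 [312. 232.] 215 [ 0.54  -0.209  0.046] 0.067
side readout 0.78 [251. 160.] 2833 [0.569 0.134 0.045] 0.081
side battery_hatch_press 0.53 [240. 148.] 170 [0.549 0.211 0.046] 0.058
side battery_hatch_press 0.44 [276. 263.] 308 [ 0.544 -0.208  0.047] 0.078
side battery_hatch_press 0.16 [182. 220.] 282 [ 0.377 -0.02   0.013] 0.02
side tray 0.92 [249. 160.] 2788 [0.568 0.131 0.045] 0.08
side v_block_center 0.84 [243. 138.] 260 [0.563 0.215 0.071] 0.082
side v_block_center 0.56 [294. 150.] 251 [0.705 0.184 0.025] 0.037
side v_block_center 0.52 [199. 146.] 215 [0.435 0.283 0.023] 0.036
side power_unit 0.94 [272. 264.] 3936 [ 0.544 -0.225  0.045] 0.078
side loupe 0.6 [281. 275.] 335 [ 0.538 -0.261  0.067] 0.08
0.7 [ 2.33229489e-01  9.72421721e-01 -2.98610359e-05 -2.72890243e-06]
```

```bash
python3 - <<'E'
from h import *
a=cv2.imread("pics/scene0.png");b=cv2.imread("pics/side0.png")
o=np.vstack([cv2.resize(a[120:320,110:410],(800,533))[:300],cv2.resize(b[100:320,130:380],(800,704))[:300]])
cv2.imwrite("pics/v1.png",o)
# wrist view from above the readout
try:
    move_ptp([0.48,0.15,0.36],current_orientation())
    c=capture("wrist");cv2.imwrite("pics/w1.png",c["image"]);np.savez("w1.npz",**c)
    for q in ["readout","battery_hatch_press","tray","v_block_center"]:
        for r in silhouettes("wrist",q)[:3]:
            m=r["region"]&(c["range_z"]>0);P=cloud(c)[m];print(q,round(r["conf"],2),np.round(r["xy"]),m.sum(),np.round(np.median(P,0),3))
except PlanningError as e: print(e)
print(current_clock(),-c["R"].T@c["t"])
E
```

```text
readout 0.58 [298. 195.] 12574 [0.562 0.178 0.045]
battery_hatch_press 0.96 [322. 168.] 1441 [0.56  0.238 0.046]
tray 0.81 [299. 197.] 13023 [0.562 0.18  0.045]
v_block_center 0.83 [332. 183.] 971 [0.562 0.23  0.074]
v_block_center 0.76 [331. 264.] 384 [0.701 0.184 0.028]
v_block_center 0.56 [330.  81.] 1004 [0.437 0.293 0.028]
2.625 [0.42041408 0.18055374 0.52125989]
```

View pics/v1.png

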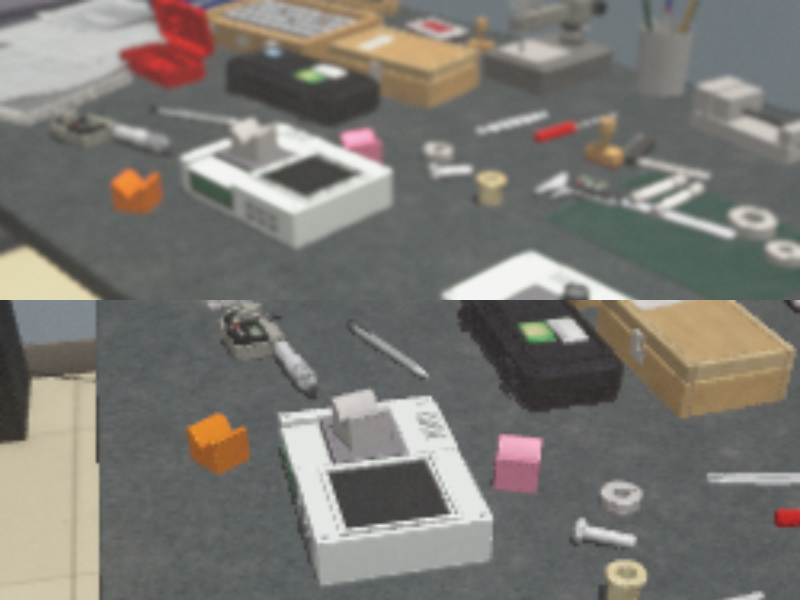

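View pics/w1.png

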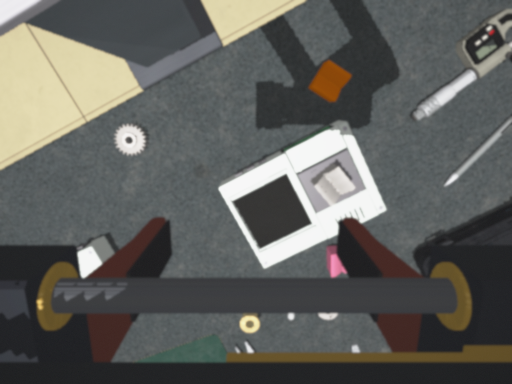

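The wrist picture shows three V-block shapes: steel-grey on the hatch (332,183), orange on the table (330,81) and pink (335,262). The steel one is the target. The tray is at (272,210), and the hatch is grey around the block.

```bash
cat >> h.py <<'E'
def fit(c,verbose=True):
    P=cloud(c); I=c["image"].astype(int); ok=c["range_z"]>0
    x,y,z=P[...,0],P[...,1],P[...,2]
    m=ok&(x>.40)&(x<.72)&(y>0)&(y<.34)&(z>.041)&(z<.056)
    n,l,s,_=cv2.connectedComponentsWithStats(m.astype(np.uint8)); m=l==1+s[1:,4].argmax()
    r=cv2.minAreaRect((P[m][:,:2]*1000).astype(np.float32))
    dark=m&(I.max(2)<70); rd=cv2.minAreaRect((P[dark][:,:2]*1000).astype(np.float32))
    v=ok&(x>.40)&(x<.72)&(y>0)&(y<.34)&(z>.066)&(z<.095)
    rv=cv2.minAreaRect((P[v][:,:2]*1000).astype(np.float32))
    if verbose:
        print("top",r,np.median(z[m])); print("dark",rd,dark.sum()); print("vblk",rv,v.sum(),np.percentile(z[v],95))
    return r,rd,rv,P,m,dark,v
E
python3 - <<'E'
from h import *
fit(dict(np.load("w1.npz")))
for n in ["side","scene"]: fit(capture(n))
c=np.load("w1.npz")["image"]; cv2.imwrite("pics/crop1.png",cv2.resize(c[110:280,200:400],(800,680),interpolation=cv2.INTER_CUBIC)[:600])
E
```

```text
top ((573.3980102539062, 183.9344940185547), (150.5933380126953, 210.26458740234375), 0.762961208820343) 0.04569271651184884
dark ((581.9381103515625, 156.27316284179688), (104.61540985107422, 131.7120819091797), 0.7627190351486206) 2952
vblk ((566.1052856445312, 230.26541137695312), (41.03451156616211, 42.060020446777344), 13.883581161499023) 844 0.08047501030258124
top ((572.3672485351562, 184.914794921875), (150.1634979248047, 213.56910705566406), 0.8251847624778748) 0.04619060621087847
dark ((569.0205688476562, 135.22776794433594), (83.5936279296875, 80.43705749511719), 0.46696075797080994) 259
vblk ((564.3871459960938, 231.40850830078125), (39.98103713989258, 46.52509307861328), 14.244665145874023) 170 0.08097586642627413
top ((574.5245361328125, 183.10638427734375), (153.36618041992188, 213.058837890625), 0.6900318264961243) 0.04553462582065042
dark ((561.9490356445312, 145.39529418945312), (48.690982818603516, 41.01087951660156), 64.09568786621094) 6
vblk ((566.2825927734375, 230.71543884277344), (44.71776580810547, 45.80946350097656), 12.659477233886719) 122 0.0796529639696885
```

View pics/crop1.png

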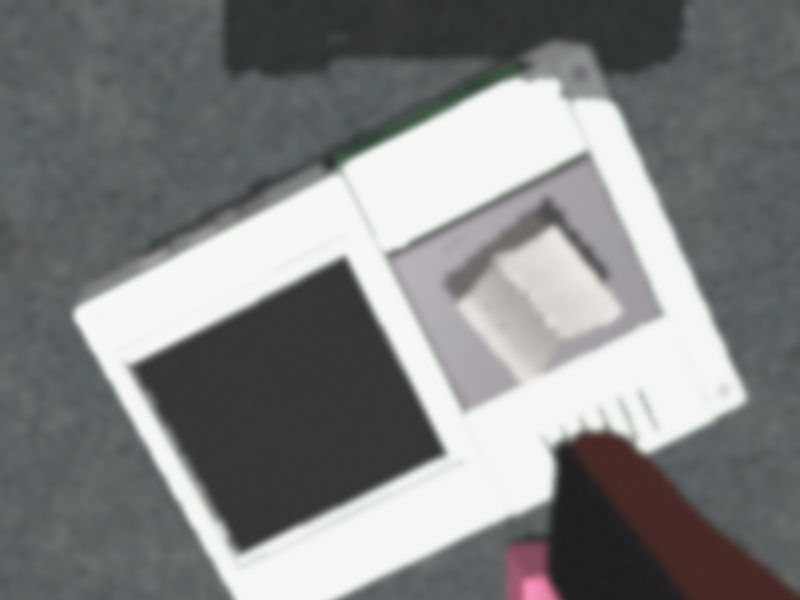

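```bash
cat >> h.py <<'E'
C=np.array([.5734,.1842]); YAW=.0133
def W(x,y,z): 
    c,s=np.cos(YAW),np.sin(YAW); return [C[0]+c*x-s*y, C[1]+s*x+c*y, z]
def toR(p):
    c,s=np.cos(YAW),np.sin(YAW); d=np.array(p[:2])-C; return np.array([c*d[0]+s*d[1],-s*d[0]+c*d[1]])
def Q(ty):  # tool-down, tool y axis at angle ty relative to readout x; nearer last-joint choice
    best=None
    for a in (ty,ty+np.pi):
        th=(a+YAW+np.pi/2)/2; q=[np.cos(th),np.sin(th),0,0]
        j=inverse_kinematics(W(0,.06,.15),q)
        if j is not None and (best is None or abs(j[5])<best[0]): best=(abs(j[5]),q)
    return best[1]
E
python3 - <<'E'
from h import *
move_gripper(0.02); q=Q(0)
move_ptp(W(-.007,.097,.14),q)
print(current_clock(),current_finger_gap(),current_joint_pos())
print(servo_line(W(-.007,.097,.056),rate=.08,contact_N=5),current_position(),current_clock())
c=capture("side");cv2.imwrite("pics/s2.png",cv2.resize(c["image"][100:220,170:330],(800,600),interpolation=cv2.INTER_CUBIC))
E
```

```text
5.0167 0.020072281332333138 [ 3.51993179e-01  4.81375030e-01  1.52949270e+00 -1.68142381e-04
  1.12998855e+00  3.37733080e-01]
False [0.56560597 0.28130681 0.05654247] 6.2167
```

View pics/s2.png

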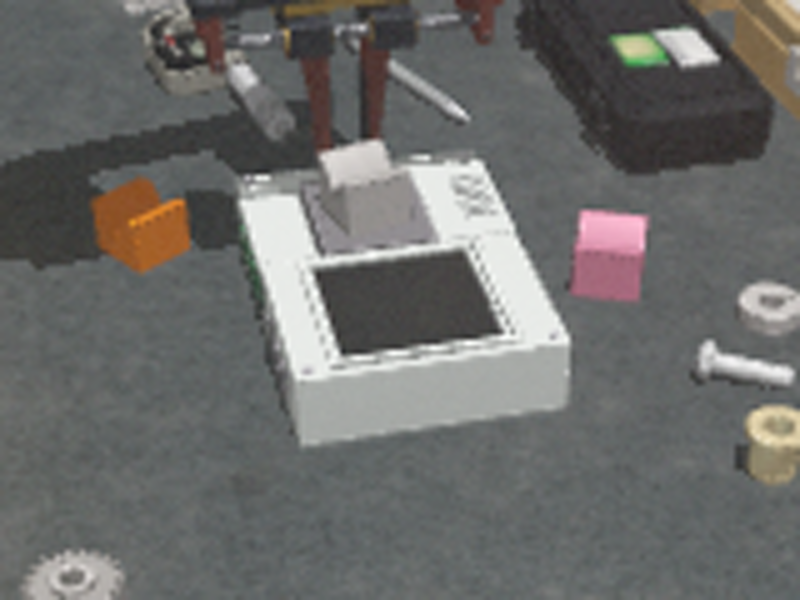

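The crop shows both fingertips standing behind the steel block on its +y side, block at (360,190), nothing else near them. I'll push partway and check.

```bash
python3 - <<'E'
from h import *
print(servo_line(W(-.007,.035,.056),rate=.05,contact_N=25),current_position(),current_force(),current_clock())
for n in ["side","scene"]:
    rv=fit(capture(n),False)[2]; print(n,toR(np.array(rv[0])/1000),rv)
E
```

```text
False [0.56595525 0.21903069 0.05596328] [0.5537275  1.51173305 0.60773389] 7.6583
side [-0.01172133  0.01236021] ((561.5153198242188, 196.40322875976562), (66.02298736572266, 42.2733268737793), 85.6006851196289)
scene [-0.00926871  0.01344903] ((563.9532470703125, 197.52456665039062), (71.23018646240234, 44.12224197387695), 87.1092758178711)
```

```bash
python3 - <<'E'
from h import *
print(servo_line(W(-.007,-.019,.056),rate=.05,contact_N=25),current_force())
servo_line(W(-.007,.02,.06),rate=.1); servo_line(W(-.007,.03,.16),rate=.15); print(current_clock())
for n in ["side","scene"]:
    c=capture(n); rv=fit(c,False)[2]; print(n,toR(np.array(rv[0])/1000),rv)
    if n=="side": cv2.imwrite("pics/s3.png",cv2.resize(c["image"][100:220,170:330],(800,600),interpolation=cv2.INTER_CUBIC))
E
```

```text
False [ 0.03345703  0.14144903 -0.58638742]
10.35
side [-0.01331698 -0.05297612] ((560.7887573242188, 131.05145263671875), (45.480018615722656, 40.34759521484375), 88.14668273925781)
scene [-0.01252407 -0.05294432] ((561.5811767578125, 131.0937957763672), (48.42081832885742, 43.14973449707031), 89.70074462890625)
```

View pics/s3.png

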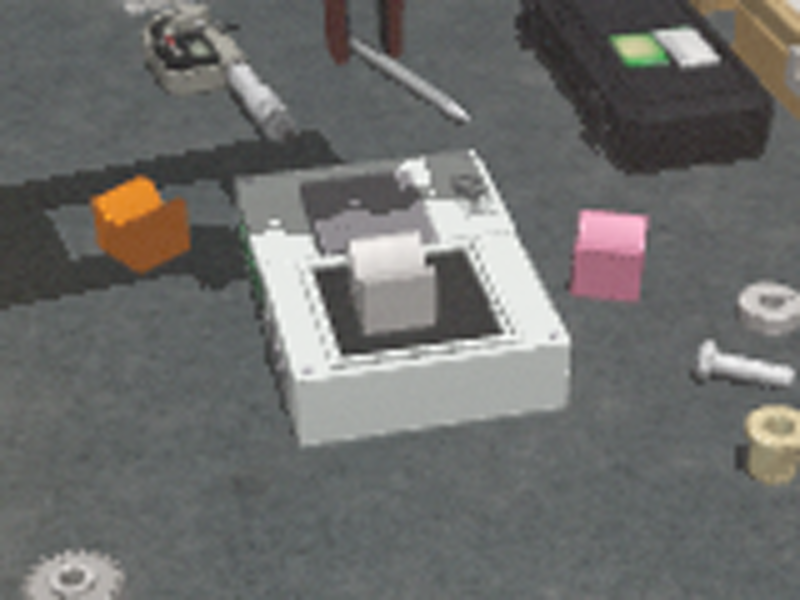

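The block lies flat and square in the tray at (395,285), about 15 mm clear of the limits on all sides. The hatch at (365,215) is bare and still shut. Now the press.

```bash
python3 - <<'E'
from h import *
move_gripper(0.0); q=Q(np.pi/2)
move_ptp(W(-.026,.049,.11),q); servo_line(W(-.026,.049,.056),rate=.1); sleep(.3)
f0=current_force()[2]; print(current_position(),f0,current_clock())
hit=servo_line(W(-.026,.049,.038),rate=.012,contact_N=14)
sleep(.1); print(hit,current_position(),current_force(),current_clock())
E
```

```text
[0.54716528 0.2329855  0.05659862] 0.10291029482413888 13.3
True [0.54666094 0.23285004 0.0440425 ] [-1.6131868  -0.67459755  6.69148233] 14.425
```

```bash
python3 - <<'E'
from h import *
z=current_position()[2]
for i in range(12):
    z-=.0005; servo_line(W(-.026,.049,z),rate=.01); sleep(.05)
    f=current_force()[2]; print(round(z,4),round(current_position()[2],4),round(f,1))
    if f>14: break
E
```

```text
0.0435 0.0441 6.2
0.043 0.0436 7.1
0.0425 0.0432 7.4
0.042 0.0428 8.5
0.0415 0.0424 7.8
0.041 0.0423 12.5
0.0405 0.0422 16.6
```

Clear hard stop at z ≈ 0.0422 m, about 4 mm in, with 16.6 N. Now release and retreat.

```bash
python3 - <<'E'
from h import *
servo_line(W(-.03,.049,.075),rate=.1); servo_line(W(-.10,.049,.17),rate=.2); servo_line(W(-.14,.049,.25),rate=.2)
sleep(2.2); print(current_clock(),current_force())
for n in ["side","scene"]:
    c=capture(n); P=cloud(c); 
    if n=="side": cv2.imwrite("pics/s4.png",cv2.resize(c["image"][100:220,170:330],(800,600),interpolation=cv2.INTER_CUBIC))
E
```

```text
20.5667 [-0.29468673 -0.10229248  0.35056037]
```

View pics/s4.png

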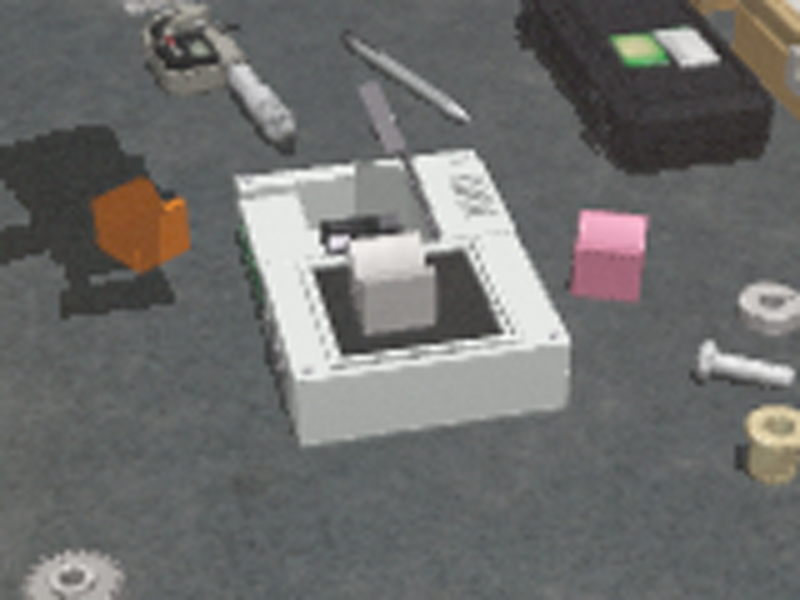

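The hatch stands open, edge-on from (435,235) to (370,85), with the battery bay visible. The block is still flat in the tray at (395,285), and nothing touches the hatch.

```bash
python3 - <<'E'
from h import *
sleep(1.5); print(close_job(),current_clock())
E
```

```text
the job is handed in; nothing more can be done
the job is handed in; nothing more can be done
```

The V-block is flat in the tray, the hatch was pressed in once to its stop and now stands open with nothing touching it, the power unit was never approached, and the job was handed in at about 22 s of the allowed 48 s (no verdict was returned).

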